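Put the bench shaker in third gear and start it

TASK

Put the bench shaker into third gear and start it: bring the lever to the middle of its H-shaped gate, push it across to the right and then forward, fully home into the third slot (far right, marked with three studs), and only then press the flat start button all the way in and let it come out again. Only push, with closed fingertips or the outside of the fingers; do not take the lever between the fingers. Do not press the mushroom stop button, and leave the tube rack on the platform and the things round the shaker where they are.

Things in the scene. Friction and masses are not known exactly. Their poses are not given: they have to be found in the camera images.
- shaker: White bench shaker, fixed. Origin on the bench right below the centre of the gate; x points away from the operator (forward), y to the operator's left, z up. Console x -0.07 to 0.07, y -0.065 to 0.14, deck at z 0.05. Behind it the platform, x 0.084 to 0.208, y -0.076 to 0.151, mat at z 0.065, side rails to z 0.081, carries a tube rack up to z 0.13.
- gate: Steel gate plate 84 x 84 mm, top 78 mm above the bench; origin and axes as the shaker's. H-shaped slot 13 mm wide: channels along x at y +0.017 (left) and -0.017 (right), x -0.022 to 0.022, joined by a cross channel along y at x = 0. Slots: first far left, second near left, third far right, fourth near right, marked by one to four black studs.
- slot3 (a point): End of the third slot (far right) at the gate plate's top, fixed to the shaker: the lever's stem stands about here when fully home. Axes as the shaker's.
- knob: The lever's black knob, a barrel 29 mm across, 25 mm below to 22 mm above its origin, on an 8 mm stem; z runs up the lever. The pivot lies under the centre of the gate, 15 mm above the bench and 131 mm below this origin. Pushing the knob takes about 2 to 3 N, it stays where it is left, and swings about 38 mm each way from upright until the gate stops it.
- lever_across (a joint): Lever's sideways tilt (rad), 0 upright, + to the right (shaker's -y): about -0.28 in the left channel, +0.28 in the right, with 0.04 of play. It can change only while lever_fore is within about 0.04 of 0; rounded corners guide the stem in from a little farther. It starts in the left channel.
- lever_fore (a joint): Lever's fore-and-aft tilt (rad), 0 in the cross channel, + forward (the shaker's +x): about +0.29 fully home in the first or third slot, -0.29 in the second or fourth. It starts anywhere from -0.28 to +0.28.
- start_button_top (a point): Middle of the top of the flat round start button, 24 mm across, in a dark collar 40 mm across, on the left of the console deck on the operator's side, 68 mm above the bench. Pressed straight down it gives 6 mm and takes 4 N.
- start_button (a joint): Start button, 0 out, 0.006 m fully in; springs back.
- stop_button_top (a point): Middle of the top of the mushroom-headed stop button, 40 mm across, 80 mm above the bench, on the same deck 68 mm farther from the operator than the start button. Must not be pressed.
- stop_button (a joint): Stop button, 0 out, 0.005 m fully in; springs back.
- micro_rack: Red micro-tube rack 192 x 64 x 59 mm, loose, lying across the shaker's platform; origin at the centre of its underside. Leave alone.
- foil_flask: Small flask wrapped in foil, 70 mm across and 78 mm tall, loose, left of the shaker; origin at the centre of its underside. Leave alone.
- wash_bottle_a: Clear wash bottle 74 mm across and 224 mm tall, loose, to the right behind; origin at the centre of its underside. Leave alone.
- petri_dish: Covered petri dish 91 mm across and 17 mm high, loose, right of the shaker; origin at the centre of its underside. Leave alone.

How it is judged:
On the way, in this order (a step that is already met when the one before it is completed fails the run):
1. the lever is in the right-hand channel at the cross channel, not in a slot (value of joint lever_across above 0.2 rad and value of joint lever_fore between -0.15 and 0.15 rad), for 0.02 s.
2. the lever is fully home in the third slot (value of joint lever_across above 0.2 rad and value of joint lever_fore above 0.23 rad), for 0.2 s.
3. the start button is pressed in (value of joint start_button above 0.0045 m), for 0.04 s.
At the end, for the whole second after the job is handed in: Lever fully home in the third slot (tilt over 0.2 rad right and over 0.23 of about 0.29 rad forward), start button pressed at least 4.5 mm after that and out again, stop button out, and the rack, flask, wash bottle and petri dish within 15 mm of where they stood (all of step 2 and value of joint each of start_button, stop_button below 0.0015 m and distance of each of micro_rack, foil_flask, wash_bottle_a, petri_dish from where it was at the start of the episode below 0.015 m); the robot touches nothing.
It fails at once if the start button is pressed before the lever is home in the third slot (value of joint start_button above 0.002 m and value of joint any of lever_across, lever_fore below 0.2 rad).
It fails at once if the stop button is pressed (value of joint stop_button above 0.002 m).
It fails at once if the lever is taken between the fingers (contact force between the fingers and anything else above 0.5 N and x of the grasp point in the frame of knob between -0.012 and 0.012 m and y of the grasp point in the frame of knob between -0.012 and 0.012 m and z of the grasp point in the frame of knob between -0.08 and 0.03 m).
It fails at once if the rack, flask, wash bottle or petri dish is disturbed (distance of any of micro_rack, foil_flask, wash_bottle_a, petri_dish from where it was at the start of the episode above 0.02 m).
It also fails if it takes over 64 s, if anything falls off the work surface, if the arm or the gripper's body presses on something with over 40 N, if the wrist force passes 120 N, or if a joint passes its speed limit or range.

ROBOT

A 7-joint arm with a two-finger parallel gripper is mounted at the origin on a cart in front of the work surface, level with it; the furniture and walls round the work are solid. World frame = base frame: x ahead of the robot, y to its left, z up, the work surface at z = 0. Lengths are in m, angles in rad, forces in N, time in s.
With the tool pointing down it reaches from about 0.4 to 0.9 m from the base axis. Payload 5.6 kg.
Tool frame: the origin (TCP) lies midway between the tips of the shut fingers; the grasp point (between the pads) lies 19 mm behind it; y points along the fingers, z is the direction in which the jaws open and shut, and the axes are right-handed (so a half turn about y gives the same grasp; the last joint's range is limited). The gripper opens to 92 mm and grips with 3 to 60 N. Pads are 20 mm wide; open, the fingers measure 128 mm over their backs; the gripper's body (75 mm by 189 mm) begins 69 mm behind the grasp point.
Start: joints at [1.177, 0.468, -0.012, 1.603, 0.006, 1.071, -0.056], TCP at [0.223, -0.61, 0.178] pointing down, gripper open.
Joint ranges: [-2.53, 2.53], [-0.31, 2.02], [-1.57, 1.55], [0.28, 2.44], [-1.29, 4.43], [0.15, 1.84], [-2.92, 2.92]. Speed limits (rad/s): [2.57, 2.57, 3.14, 3.14, 3.14, 3.14, 3.14].

INTERFACE

Orientations are given as a 3x3 rotation matrix whose columns are the frame's x, y, z axes.
In Python, from station import env, effector, solver, viewer, workorder, search_frame, tip_of gives the robot as it stands. Calls block until the motion is done:
- env.reach(position, orientation): joint-space move of the TCP to a pose.
- env.movel(position, frame=None, rate=0.15): straight line of the TCP; frame=None keeps the orientation; rate is the mean speed in m/s.
- env.goto_joints(angles): joint-space move.
- effector.release() and effector.grasp(squeeze=None): open the fingers fully, or close them until they stop; squeeze is the grip in N (None keeps the last).
- env.pause(seconds).
- solver.inverse_kinematics(position, orientation): joint angles nearest the present ones, or None.
- env.sense(): the state.
- viewer.read_camera(name): name is "side" or "top" or "wrist"; returns (picture, depth): 420x560x3 uint8, red, green, blue; 420x560 float32, m along the optical axis (not along the pixel's ray), 0 where there is no reading.
- viewer.camera_info(name): a dict with "intrinsics" (3x3 intrinsics, pixels), "eye" and "rotation" of the camera in the world; the wrist camera has in their place "T_tool_cam" (4x4, takes a point from camera to tool coordinates, whose origin is the TCP and whose axes are the tool frame's). Camera axes: x right, y up, looking along -z (the intrinsics and any distortion apply to the point x, -y, -z); pixel columns grow to the right and rows downward; lengths in m; the calibration is good to about 2 mm. A picture is of the moment at which its call begins: read the wrist's pose just before it. camera_info takes no time and is no camera call.
A pose or a line that the arm cannot do raises env.PlanningError and nothing moves.
- workorder.finish_job(): hands the job in, once; it reports no verdict.
Trained networks look in the newest picture that a camera, given by its name, has taken for a name from the list of things; names that differ only in an ending like _2 or _b are one class to them, and where a whole thing is asked for, a point or a joint stands for the part that bears it (a point fixed in the world has none). Each returns a list of dicts, best first, with "score" (0 to 1); they miss things now and then, are a little off and sometimes report something else, mostly with a low value. They report only what shows in the picture. A call takes as long as a camera call.
- search_frame(camera, name): "at" ([x, y, z] in m, in world coordinates, good to about 4 mm: the middle of the surface that is visible of it).
- tip_of(camera, name): "at" ([x, y, z] in m, in world coordinates, good to about 4 mm: a listed point, or the origin of a listed thing).
The state is a dict: "t": time; "joint_positions": joint angles; "joint_velocities": joint speeds; "tau": joint torques, N m; "ee_pos": TCP position; "tcp_rot": TCP orientation; "wrist_force": force on the tool from outside, world axes, zero at the start; "moment": the same for the moment, N m; "gripper_width": finger opening in m.
Only numpy, scipy, OpenCV 4.12 (cv2) and the standard library are available. Lean on these libraries where they do the work, as an engineer would, in place of code of your own. Each camera call takes 0.05 s, during which the arm holds its last target.

## Working session

There is one attempt and no reset: what is moved stays moved. The work goes in short steps, each a Python script; the robot and the scene stay as the last script left them, time stands still between calls to the robot, and variables do not carry over. Pictures are saved under pics/ and viewed, and the job is handed in when it is done.

```bash
mkdir -p pics; cat > h.py <<'E'
import numpy as np, cv2
from station import env, effector, solver, viewer, workorder, search_frame, tip_of
def snap(cam,name):
    p,d=viewer.read_camera(cam); cv2.imwrite('pics/'+name,p[:,:,::-1]); return p,d
E
python3 - <<'E'
from h import *
np.set_printoptions(precision=4,suppress=True)
for c in ['side','top','wrist']:
    p,d=snap(c,c+'0.png'); np.save(c+'d.npy',d)
    for n in ['shaker','gate','slot3','knob','start_button_top','stop_button_top','micro_rack']:
        r=tip_of(c,n); print(c,n,[(np.round(q['at'],4),round(q['score'],2)) for q in r[:2]])
s=env.sense(); print(s['t'],s['tcp_rot'],s['ee_pos'],s['gripper_width'])
for c in ['side','top']: print(viewer.camera_info(c))
E
```

```text
side shaker [(array([ 0.5091, -0.0418, -0.0008]), 0.87)]
side gate [(array([0.5535, 0.0475, 0.0769]), 0.28), (array([0.5579, 0.269 , 0.0024]), 0.22)]
side slot3 [(array([ 0.5249, -0.0647,  0.0799]), 0.77)]
side knob [(array([ 0.5365, -0.0095,  0.1375]), 0.73)]
side start_button_top []
side stop_button_top [(array([0.5545, 0.0489, 0.0779]), 0.57)]
side micro_rack [(array([ 0.6489, -0.0175,  0.0698]), 0.77), (array([ 0.511 , -0.0432, -0.0021]), 0.46)]
top shaker [(array([ 0.5087, -0.0446,  0.0036]), 0.6)]
top gate [(array([ 0.5126, -0.0481, -0.0008]), 0.57)]
top slot3 [(array([ 0.5278, -0.0665,  0.0792]), 0.73)]
top knob [(array([ 0.5382, -0.011 ,  0.1377]), 0.71)]
top start_button_top []
top stop_button_top [(array([0.5525, 0.0514, 0.0798]), 0.48)]
top micro_rack [(array([ 0.6529, -0.019 ,  0.0704]), 0.73)]
wrist shaker []
wrist gate []
wrist slot3 []
wrist knob []
wrist start_button_top []
wrist stop_button_top []
wrist micro_rack []
1.2 [[-0.9392 -0.      0.3435]
 [-0.3435 -0.     -0.9392]
 [ 0.     -1.      0.    ]] [ 0.2233 -0.6104  0.1777] 0.09197655346429859
{'intrinsics': array([[506.7812,   0.    , 280.5736],
       [  0.    , 506.7812, 211.0697],
       [  0.    ,   0.    ,   1.    ]]), 'eye': array([0.1079, 1.0553, 0.7035]), 'rotation': array([[-0.9206,  0.1599, -0.3564],
       [-0.3899, -0.4292,  0.8147],
       [-0.0227,  0.889 ,  0.4574]])}
{'intrinsics': array([[509.693 ,   0.    , 277.7394],
       [  0.    , 509.693 , 206.1207],
       [  0.    ,   0.    ,   1.    ]]), 'eye': array([ 0.3792, -0.0153,  1.3557]), 'rotation': array([[-0.018 ,  0.9878, -0.1546],
       [-0.9998, -0.0185, -0.0018],
       [-0.0047,  0.1545,  0.988 ]])}
```

View pics/side0.png

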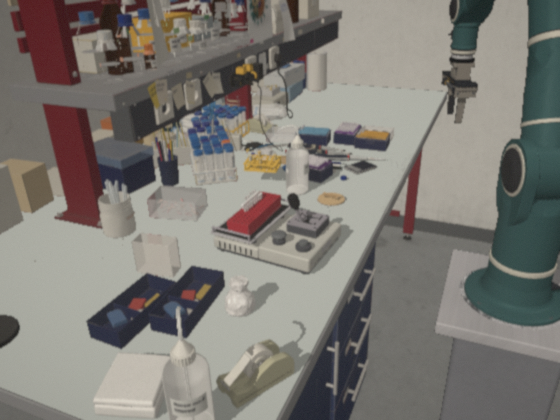

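View pics/top0.png

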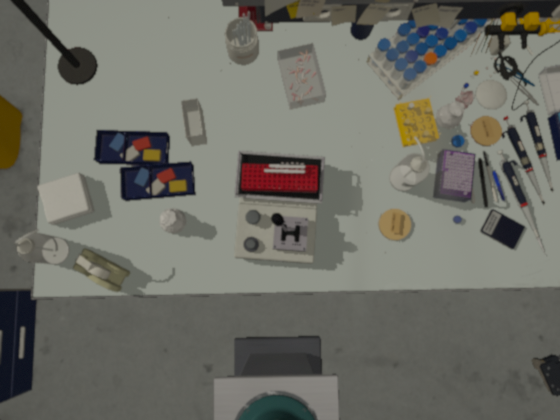

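```bash
python3 - <<'E'
import cv2
a=cv2.imread('pics/top0.png')[140:275,225:335]; cv2.imwrite('pics/topc.png',cv2.resize(a,None,fx=4.4,fy=4.4,interpolation=cv2.INTER_CUBIC))
a=cv2.imread('pics/side0.png')[180:270,205:350]; cv2.imwrite('pics/sidec.png',cv2.resize(a,None,fx=5.5,fy=5.5,interpolation=cv2.INTER_CUBIC))
E
```

```text
(no output)
```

View pics/topc.png

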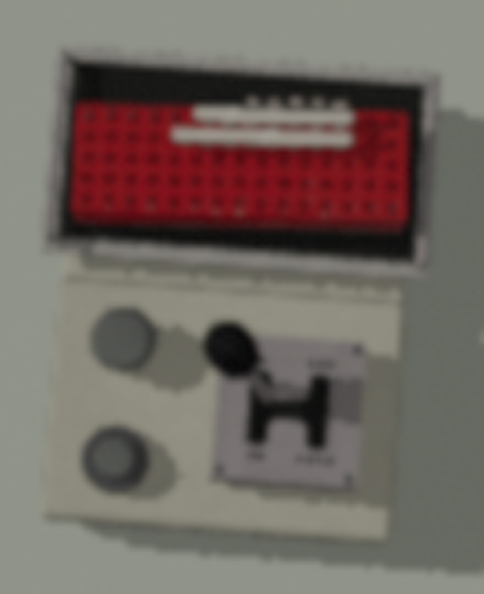

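View pics/sidec.png

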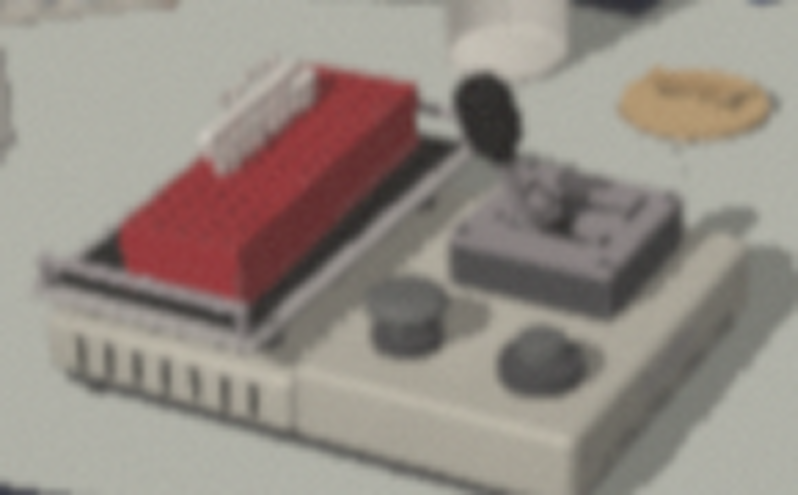

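```bash
cat >> h.py <<'E'
def ray(cam,u,v,z):
    c=viewer.camera_info(cam);K=c['intrinsics'];d=c['rotation']@np.array([(u-K[0,2])/K[0,0],-(v-K[1,2])/K[1,1],-1]);return c['eye']+d*(z-c['eye'][2])/d[2]
E
python3 - <<'E'
from h import *
np.set_printoptions(precision=4,suppress=True)
T=lambda x,y,z: ray('top',225+(x+.5)/4.4-.5,140+(y+.5)/4.4-.5,z)
S=lambda x,y,z: ray('side',205+(x+.5)/5.5-.5,180+(y+.5)/5.5-.5,z)
tr,br,bl=T(365,345,.078),T(350,487,.078),T(212,480,.078)
print(tr,br,bl,'c',(tr+bl)/2, np.linalg.norm(tr-br),np.linalg.norm(bl-br), 'yaw',np.arctan2(*(tr-br)[[1,0]]),np.arctan2(-(bl-br)[0],(bl-br)[1]))
print('start',T(116,460,.068),S(543,357,.068),'stop',T(123,337,.08),S(408,302,.08))
a,b=T(45,517,.05),T(388,538,.05);print('front',a,b,np.arctan2(-(a-b)[0],(a-b)[1]))
sl,sr,sb=S(450,243,.078),S(680,205,.078),S(610,280,.078)
print('side gate',sl,sr,sb,(sl+sr)/2,np.linalg.norm(sl-sb),np.linalg.norm(sr-sb))
# depth of knob
d=cv2.imread
E
```

```text
[ 0.5472 -0.0878  0.078 ] [ 0.4659 -0.0771  0.078 ] [0.4714 0.0014 0.078 ] c [ 0.5093 -0.0432  0.078 ] 0.08197431023924714 0.0786074253880928 yaw -0.1313198512350716 -0.06900278771185808
start [0.4846 0.0565 0.068 ] [0.4821 0.0673 0.068 ] stop [0.5542 0.0511 0.08  ] [0.5485 0.0628 0.08  ]
front [0.4537 0.099  0.05  ] [ 0.438  -0.0997  0.05  ] -0.07916305789577421
side gate [0.5532 0.0018 0.078 ] [ 0.4647 -0.0718  0.078 ] [0.4717 0.0086 0.078 ] [ 0.509 -0.035  0.078] 0.08184314083372869 0.08074822530448181
```

```bash
python3 - <<'E'
from h import *
np.set_printoptions(precision=4,suppress=True)
def dep(cam,u,v):
    d=np.load(cam+'d.npy'); c=viewer.camera_info(cam);K=c['intrinsics']
    z=d[int(round(v)),int(round(u))]
    return c['eye']+c['rotation']@np.array([(u-K[0,2])/K[0,0]*z,-(v-K[1,2])/K[1,1]*z,-z])
for x,y in [(543,357),(408,302),(610,270),(500,375),(685,250)]: print('S',dep('side',205+x/5.5,180+y/5.5))
for x,y in [(116,460),(123,337),(295,460),(228,350),(180,450)]: print('T',dep('top',225+x/4.4,140+y/4.4))
print(viewer.camera_info('wrist'))
for n in ['start_button','stop_button','lever_fore']: 
  for c in ['top','side']: print(n,c,[(np.round(q['at'],4),q['score']) for q in search_frame(c,n)[:2]])
E
```

```text
S [0.481  0.0673 0.067 ]
S [0.5468 0.0642 0.0799]
S [0.4732 0.0012 0.0779]
S [0.4999 0.0714 0.056 ]
S [ 0.4625 -0.0781  0.0494]
T [0.4834 0.0554 0.0699]
T [0.5528 0.0499 0.0831]
T [ 0.4808 -0.047   0.0796]
T [ 0.5349 -0.0103  0.1544]
T [0.4903 0.0191 0.0488]
{'intrinsics': array([[357.6982,   0.    , 277.3128],
       [  0.    , 357.6982, 208.5941],
       [  0.    ,   0.    ,   1.    ]]), 'T_tool_cam': array([[-0.0003, -0.9716, -0.2364, -0.0646],
       [ 0.0004,  0.2364, -0.9716, -0.2062],
       [ 1.    , -0.0004,  0.0003, -0.0007],
       [ 0.    ,  0.    ,  0.    ,  1.    ]])}
start_button top [(array([0.4841, 0.0582, 0.0713]), 0.65)]
start_button side [(array([0.4842, 0.0652, 0.07  ]), 0.42)]
stop_button top [(array([0.5543, 0.0511, 0.0848]), 0.75), (array([ 0.6492, -0.0202,  0.1017]), 0.62)]
stop_button side []
lever_fore top [(array([ 0.5347, -0.0131,  0.1566]), 0.72)]
lever_fore side [(array([ 0.5302, -0.0043,  0.1385]), 0.5), (array([0.5372, 0.0531, 0.0493]), 0.26)]
```

```bash
cat >> h.py <<'E'
def R(yaw):  # tool x = -fwd, y down, z = right
    c,s=np.cos(yaw),np.sin(yaw); f=np.array([c,s,0]); r=np.array([s,-c,0])
    return np.column_stack([-f,[0,0,-1],r])
def wproj(s,u,v,z=None,depth=None):
    c=viewer.camera_info('wrist');K=c['intrinsics'];T=c['T_tool_cam'];Rt=np.array(s['tcp_rot'])
    d=Rt@T[:3,:3]@np.array([(u-K[0,2])/K[0,0],-(v-K[1,2])/K[1,1],-1]); e=np.array(s['ee_pos'])+Rt@T[:3,3]
    return e+d*(depth if z is None else (z-e[2])/d[2])
E
python3 - <<'E'
from h import *
np.set_printoptions(precision=4,suppress=True)
p=env.sense()['ee_pos']
env.movel([p[0],p[1],.33],rate=.3)
print(solver.inverse_kinematics([.47,0,.30],R(-.09)))
env.reach([.47,0.0,.30],R(-.09))
effector.grasp()
s=env.sense();print(s['t'],s['ee_pos'],s['gripper_width'])
p,d=snap('wrist','w1.png');np.save('w1d.npy',d)
for n in ['shaker','slot3','knob','start_button_top','stop_button_top']:
    r=tip_of('wrist',n); print(n,[(np.round(q['at'],4),round(q['score'],2)) for q in r[:2]])
E
```

```text
[ 0.5666  0.0981 -0.674   1.8336  0.0648  1.2319 -1.7874]
5.8583 [0.47 0.   0.3 ] 2.0616026340143656e-05
shaker [(array([ 0.5119, -0.0447,  0.0017]), 0.94)]
slot3 [(array([ 0.5294, -0.0645,  0.0795]), 0.77)]
knob [(array([ 0.5402, -0.0135,  0.139 ]), 0.8)]
start_button_top [(array([0.4893, 0.0568, 0.0712]), 0.54)]
stop_button_top [(array([0.5539, 0.0481, 0.0796]), 0.7)]
```

View pics/w1.png

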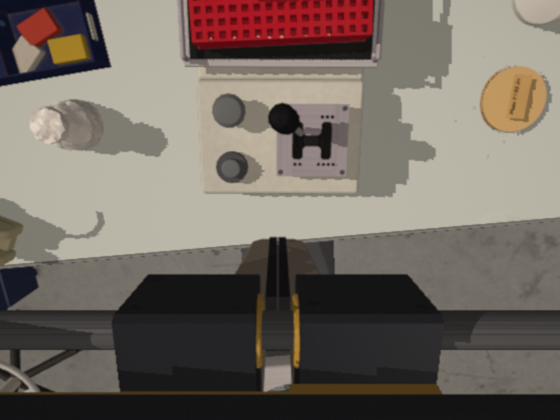

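```bash
python3 - <<'E'
from h import *
np.set_printoptions(precision=4,suppress=True)
s=env.sense()
a=cv2.imread('pics/w1.png')[60:205,185:375]; cv2.imwrite('pics/w1c.png',cv2.resize(a,None,fx=4,fy=4,interpolation=cv2.INTER_CUBIC))
P=lambda u,v,z:wproj(s,u,v,z)
print('gate',P(312.5,141,.078),'start',P(231.5,167,.068),'stop',P(228.5,110,.08))
tl,tr,br,bl=[P(u,v,.078) for u,v in [(277,105),(349,106),(348,177),(277,176)]]
print(np.arctan2(*(tr-br)[[1,0]]),np.arctan2(-(bl-br)[0],(bl-br)[1]))
d=np.load('w1d.npy'); print(wproj(s,283,119,depth=d[119,283]), wproj(s,232,167,depth=d[167,232]))
E
```

```text
gate [ 0.5082 -0.045   0.078 ] start [0.4852 0.0551 0.068 ] stop [0.552 0.049 0.08 ]
-0.0570129826532321 -0.10398334647836353
[ 0.5359 -0.0113  0.1594] [0.4855 0.054  0.0713]
```

View pics/w1c.png

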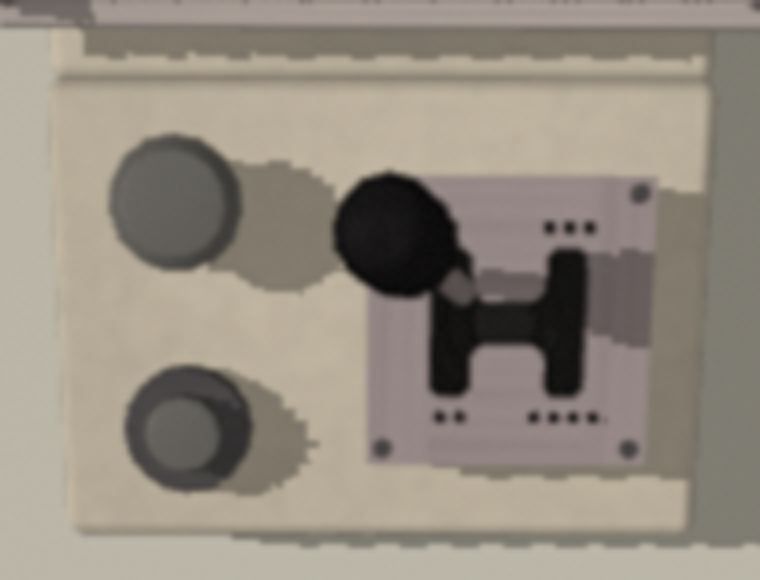

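```bash
cat >> h.py <<'E'
O=np.array([.509,-.044]);YAW=-.087
def W(x,y,z):
    c,s=np.cos(YAW),np.sin(YAW); return [O[0]+c*x-s*y,O[1]+s*x+c*y,z]
def Sh(p):
    c,s=np.cos(YAW),np.sin(YAW); d=np.array(p[:2])-O; return np.array([c*d[0]+s*d[1],-s*d[0]+c*d[1],p[2]])
def st(m=''):
    s=env.sense();print(m,round(s['t'],2),Sh(s['ee_pos']).round(4),'F',np.round(s['wrist_force'],2));return s
def knob(cam):
    p,d=viewer.read_camera(cam)
    for q in tip_of(cam,'knob')[:1]: print('knob',cam,Sh(q['at']).round(4),round(q['score'],2))
    return p,d
E
python3 - <<'E'
from h import *
env.reach(W(.074,.035,.25),R(YAW)); st()
env.movel(W(.074,.035,.125)); st('down')
p,d=knob('side');cv2.imwrite('pics/s1.png',p[:,:,::-1]);knob('top')
for x in (.055,.045,.037,.031):
    env.movel(W(x,.035,.125),rate=.06); st()
p,d=knob('side');cv2.imwrite('pics/s2.png',p[:,:,::-1]);p,d=knob('top');cv2.imwrite('pics/t2.png',p[:,:,::-1])
p,d=snap('wrist','w2.png')
a=np.hstack([cv2.resize(cv2.imread('pics/'+f)[150:270,200:360],None,fx=2.5,fy=2.5) for f in ('s1.png','s2.png')]); cv2.imwrite('pics/c2.png',a)
E
```

```text
6.73 [0.0735 0.0354 0.2493] F [-0.32  0.5   0.33]
down 7.72 [0.0748 0.0352 0.1262] F [0.01 0.25 0.18]
knob side [0.0259 0.0355 0.1351] 0.55
 8.38 [0.0548 0.0349 0.1252] F [ 0.71  0.27 -0.12]
 8.7 [0.0447 0.035  0.125 ] F [0.19 0.29 0.31]
 8.98 [0.0367 0.035  0.1251] F [-0.3   0.77  0.35]
 9.23 [0.0307 0.035  0.125 ] F [0.18 0.43 0.06]
knob side [0.0257 0.0376 0.1432] 0.68
```

View pics/c2.png

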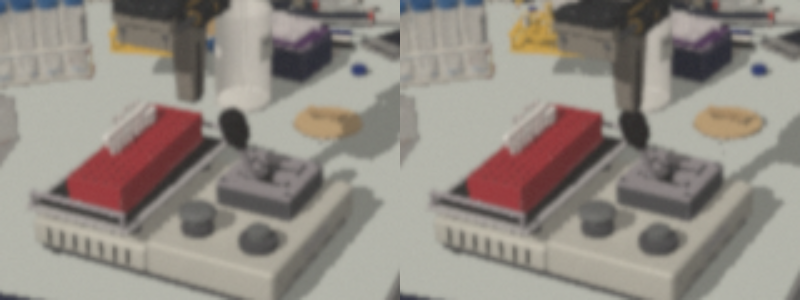

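View pics/w2.png

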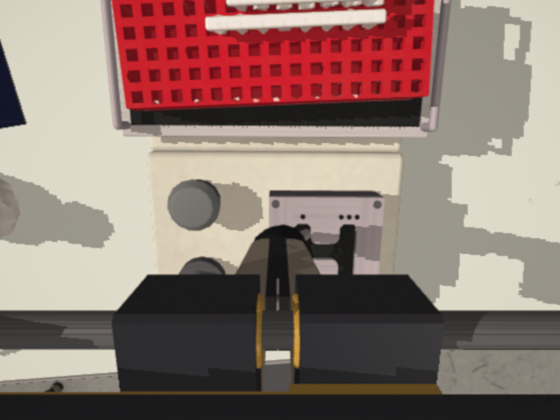

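```bash
python3 - <<'E'
from h import *
c=viewer.camera_info('wrist');K=c['intrinsics'];T=np.linalg.inv(c['T_tool_cam'])
for p in [(0,0,0),(-.01,0,0),(.01,0,0),(-.01,-.02,.018)]:
    q=T@np.array([*p,1]);print(p,K[0,2]+K[0,0]*q[0]/-q[2],K[1,2]-K[1,1]*q[1]/-q[2])
s=st();
c=viewer.camera_info('side');K=c['intrinsics'];
for P in [s['ee_pos'],W(.0,.037,.146),W(.026,.035,.138)]:
    q=c['rotation'].T@(np.array(P)-c['eye']);print(K[0,2]+K[0,0]*q[0]/-q[2],K[1,2]-K[1,1]*q[1]/-q[2])
print(c.keys())
a=cv2.imread('pics/s2.png')[150:240,240:330]; cv2.imwrite('pics/c3.png',cv2.resize(a,None,fx=6.5,fy=6.5,interpolation=cv2.INTER_CUBIC))
a=cv2.imread('pics/t2.png')[140:275,225:335]; cv2.imwrite('pics/c4.png',cv2.resize(a,None,fx=4.4,fy=4.4,interpolation=cv2.INTER_CUBIC))
E
```

```text
(0, 0, 0) 277.48859060452975 231.47588022610768
(-0.01, 0, 0) 277.4951352826894 215.42889396537723
(0.01, 0, 0) 277.4821879534977 247.17462822214586
(-0.01, -0.02, 0.018) 310.7486584057951 224.85088376622534
 9.48 [0.031 0.035 0.125] F [0.18 0.03 0.48]
291.8649451988372 205.84468722471877
302.48845332667435 201.02861061090977
293.5674044901648 201.62044168537668
dict_keys(['intrinsics', 'eye', 'rotation'])
```

View pics/c3.png

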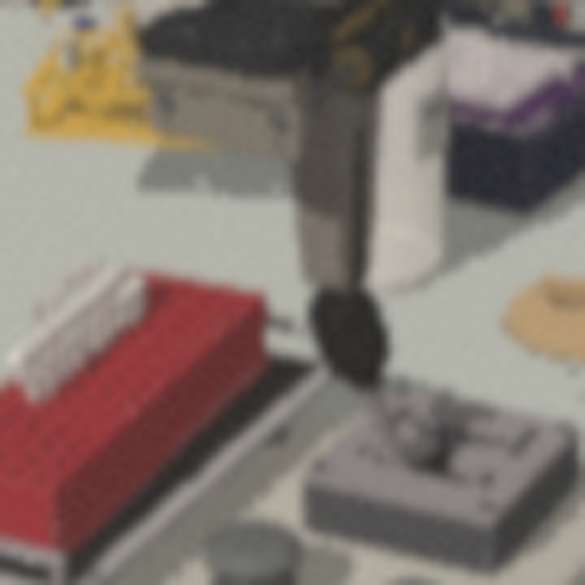

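View pics/c4.png

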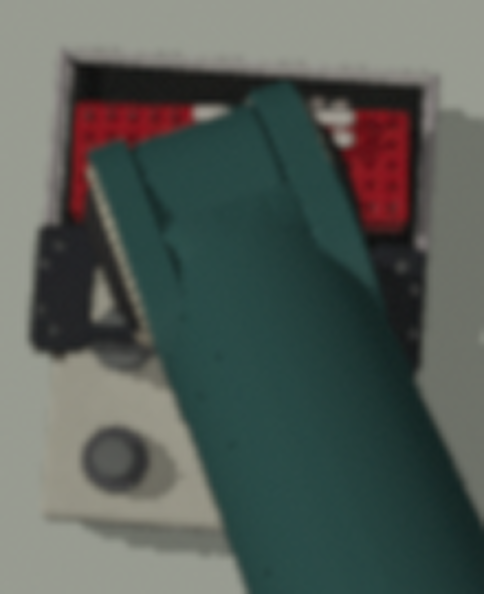

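```bash
python3 - <<'E'
from h import *
np.set_printoptions(precision=4,suppress=True)
s=st(); 
p,d=viewer.read_camera('wrist'); np.save('w3d.npy',d)
cv2.imwrite('pics/w3c.png',cv2.resize(p[190:300,220:350,::-1],None,fx=5,fy=5,interpolation=cv2.INTER_CUBIC))
for v in range(222,276,4):
    print(v,[ (Sh(wproj(s,u,v,depth=d[v,u]))*1000).round(0).tolist() for u in (262,272,283,295)])
p,d=viewer.read_camera('side'); c=viewer.camera_info('side');K=c['intrinsics']
for v in range(180,214,4):
    o=[]
    for u in (288,291,294,297):
        z=d[v,u];o.append((Sh(c['eye']+c['rotation']@np.array([(u-K[0,2])/K[0,0]*z,-(v-K[1,2])/K[1,1]*z,-z]))*1000).round(0).tolist())
    print(v,o)
E
```

```text
9.48 [0.031 0.035 0.125] F [0.18 0.03 0.48]
222 [[16.0, 48.0, 50.0], [23.0, 39.0, 77.0], [23.0, 31.0, 77.0], [23.0, 22.0, 77.0]]
226 [[12.0, 48.0, 49.0], [37.0, 38.0, 134.0], [39.0, 32.0, 139.0], [13.0, 21.0, 52.0]]
230 [[9.0, 48.0, 49.0], [40.0, 38.0, 150.0], [39.0, 32.0, 149.0], [36.0, 25.0, 137.0]]
234 [[37.0, 43.0, 150.0], [39.0, 38.0, 154.0], [38.0, 32.0, 152.0], [35.0, 25.0, 144.0]]
238 [[36.0, 43.0, 154.0], [40.0, 38.0, 165.0], [40.0, 32.0, 163.0], [35.0, 26.0, 150.0]]
242 [[39.0, 43.0, 167.0], [40.0, 38.0, 170.0], [39.0, 32.0, 169.0], [39.0, 27.0, 167.0]]
246 [[38.0, 42.0, 171.0], [40.0, 38.0, 175.0], [40.0, 32.0, 175.0], [39.0, 27.0, 172.0]]
250 [[39.0, 42.0, 178.0], [40.0, 37.0, 181.0], [39.0, 33.0, 179.0], [39.0, 27.0, 179.0]]
254 [[39.0, 42.0, 184.0], [40.0, 37.0, 186.0], [40.0, 33.0, 185.0], [39.0, 27.0, 185.0]]
258 [[39.0, 42.0, 189.0], [39.0, 37.0, 189.0], [40.0, 33.0, 190.0], [40.0, 28.0, 190.0]]
262 [[40.0, 41.0, 195.0], [39.0, 37.0, 194.0], [40.0, 33.0, 195.0], [40.0, 28.0, 195.0]]
266 [[40.0, 41.0, 199.0], [40.0, 37.0, 199.0], [40.0, 33.0, 200.0], [40.0, 28.0, 199.
[... 293 characters left out ...]
0], [24.0, 52.0, 194.0], [21.0, 41.0, 190.0], [163.0, -260.0, 40.0]]
188 [[34.0, 49.0, 180.0], [24.0, 53.0, 184.0], [22.0, 39.0, 178.0], [162.0, -258.0, 28.0]]
192 [[35.0, 47.0, 168.0], [27.0, 47.0, 170.0], [21.0, 42.0, 169.0], [164.0, -261.0, 12.0]]
196 [[36.0, 45.0, 156.0], [28.0, 44.0, 157.0], [22.0, 40.0, 157.0], [19.0, 29.0, 152.0]]
200 [[35.0, 47.0, 146.0], [28.0, 45.0, 146.0], [19.0, 46.0, 149.0], [17.0, 34.0, 144.0]]
204 [[97.0, -70.0, 69.0], [26.0, 50.0, 138.0], [18.0, 48.0, 139.0], [14.0, 39.0, 136.0]]
208 [[95.0, -65.0, 59.0], [30.0, 41.0, 122.0], [21.0, 44.0, 125.0], [15.0, 38.0, 124.0]]
212 [[137.0, -146.0, -1.0], [132.0, -155.0, -4.0], [119.0, -149.0, 2.0], [20.0, 28.0, 107.0]]
```

View pics/w3c.png

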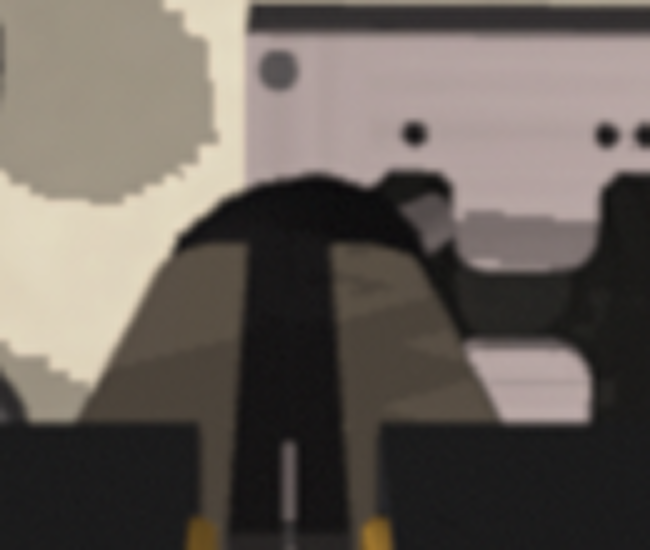

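```bash
python3 - <<'E'
from h import *
s=env.sense();print(s['gripper_width'])
c=viewer.camera_info('side');K=c['intrinsics'];
for z in (.1262,.14,.15,.16,.17):
    q=c['rotation'].T@(np.array(W(.0748,.0352,z))-c['eye']);print(z,K[0,2]+K[0,0]*q[0]/-q[2],K[1,2]-K[1,1]*q[1]/-q[2])
c=viewer.camera_info('wrist');K=c['intrinsics'];T=np.linalg.inv(c['T_tool_cam'])
for y in (0,-.01,-.02,-.03,-.04,-.05):
    q=T@np.array([-.01,y,0,1]);print(y,K[1,2]-K[1,1]*q[1]/-q[2])
a=cv2.imread('pics/s1.png')[130:240,220:330]; cv2.imwrite('pics/c5.png',cv2.resize(a,None,fx=5,fy=5,interpolation=cv2.INTER_CUBIC))
E
```

```text
0.0003471214442599158
0.1262 276.6642151763674 202.18821821512427
0.14 276.5232987671966 197.36529241692136
0.15 276.4203276982383 193.8410625002666
0.16 276.3166272199137 190.29186822870815
0.17 276.21218955437155 186.7174434018828
0 215.42885761208728
-0.01 219.91195495270836
-0.02 224.8446290742813
-0.03 230.2980770004383
-0.04 236.3593670157729
-0.05 243.1361222128158
```

View pics/c5.png

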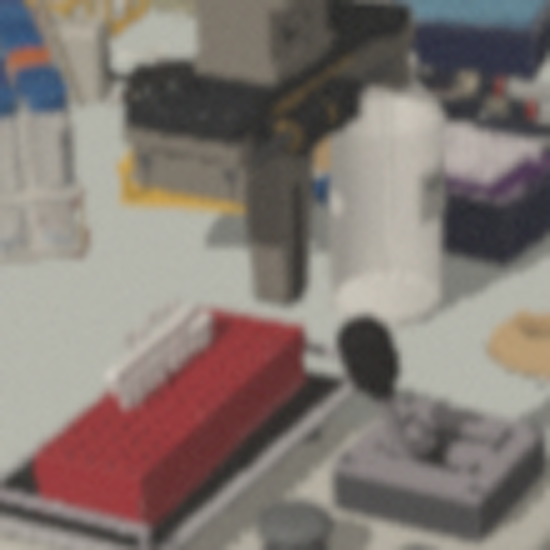

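```bash
cat >> h.py <<'E'
def look(name,cams=('side','wrist')):
    for c in cams: 
        p,d=snap(c,f'{c}_{name}.png')
        if c=='side': p=p[130:240,230:340]
        else: p=p[150:300,200:400]
        r=tip_of(c,'knob')[:1]
        print(c,'knob',[(Sh(q['at']).round(4),round(q['score'],2)) for q in r])
        cv2.imwrite(f'pics/{c}_{name}c.png',cv2.resize(p[:,:,::-1],None,fx=4,fy=4,interpolation=cv2.INTER_CUBIC))
E
python3 - <<'E'
from h import *
env.movel(W(.031,.035,.14)); env.movel(W(.074,.035,.14)); st()
env.movel(W(.074,.035,.10)); st('down')
for x in (.055,.045,.037,.030):
    env.movel(W(x,.035,.10),rate=.06); st()
look('a')
E
```

```text
10.27 [0.0731 0.0352 0.1391] F [-0.11 -0.18  0.55]
down 10.68 [0.0732 0.0351 0.0999] F [0.27 0.93 0.48]
 11.15 [0.055  0.0348 0.1006] F [0.7  0.3  0.66]
 11.47 [0.045  0.035  0.1002] F [0.67 0.09 0.58]
 11.75 [0.0366 0.035  0.1   ] F [0.91 0.34 0.72]
 12.02 [0.0294 0.0349 0.0999] F [1.28 0.38 0.35]
side knob [(array([ 0.0505, -0.2771, -0.0022]), 0.58)]
wrist knob []
```

View pics/side_ac.png

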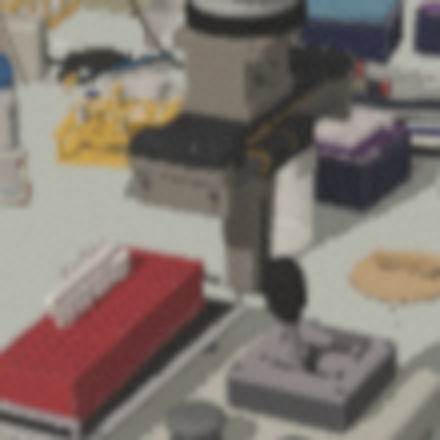

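View pics/wrist_ac.png

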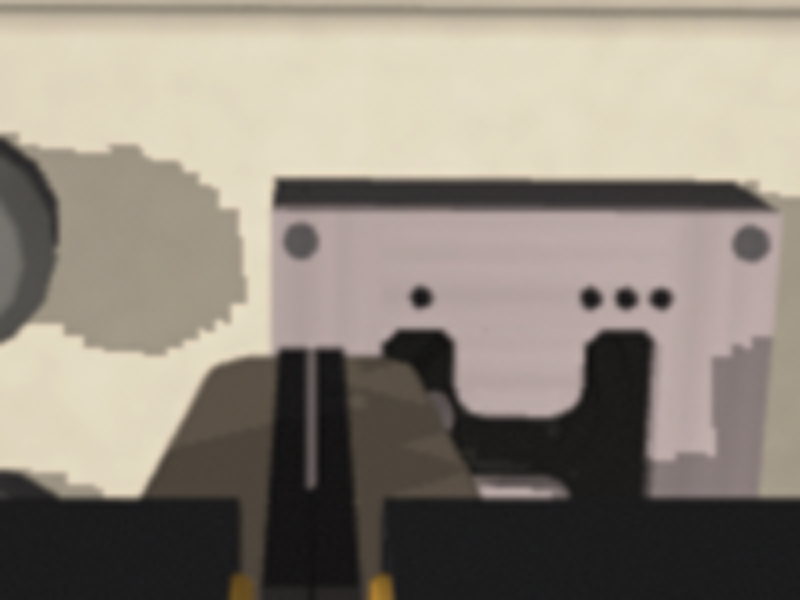

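```bash
python3 - <<'E'
from h import *
env.movel(W(.0245,.035,.10),rate=.06); st()
print(env.sense()['gripper_width'])
env.movel(W(.034,.035,.10));env.movel(W(.02,.085,.17),rate=.2); st()
look('b')
E
```

```text
12.47 [0.0243 0.0349 0.1001] F [ 0.93 -0.13 -0.66]
0.0005236383728738557
 13.3 [0.0196 0.0841 0.1695] F [ 0.82 -0.2  -0.83]
side knob []
wrist knob [(array([-1.000e-04,  3.270e-02,  1.407e-01]), 0.7)]
```

View pics/side_bc.png

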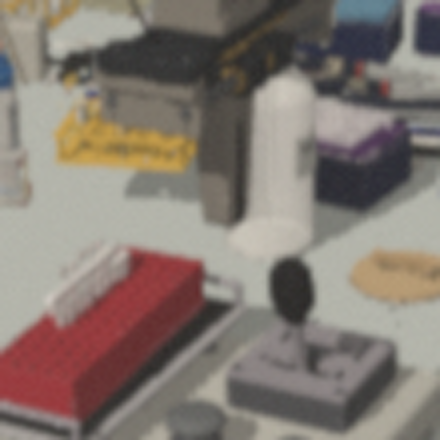

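View pics/wrist_b.png

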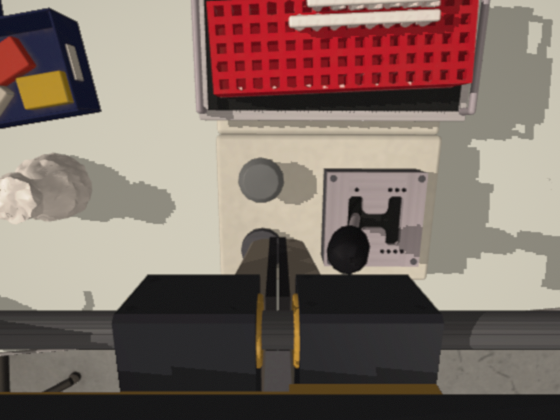

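```bash
python3 - <<'E'
from h import *
env.movel(W(0,.09,.17),rate=.2);env.movel(W(0,.09,.10)); st('down')
for y in (.065,.055,.04,.025,.01,0.0,-.004):
    env.movel(W(0,y,.10),rate=.06); s=st()
    if np.linalg.norm(s['wrist_force'])>7: break
look('c')
E
```

```text
down 14.37 [0.0006 0.0903 0.1003] F [0.76 0.29 0.5 ]
 14.93 [1.000e-04 6.450e-02 1.002e-01] F [0.15 0.79 0.31]
 15.25 [0.0001 0.0547 0.1   ] F [0.08 0.04 0.85]
 15.65 [-0.0002  0.0389  0.0998] F [ 0.56 -0.82 -0.24]
 16.05 [-0.0001  0.0241  0.0998] F [ 0.75 -0.07  0.2 ]
 16.45 [-0.0001  0.0092  0.0999] F [-0.09  0.16  0.46]
 16.77 [-0.0001 -0.0007  0.0999] F [ 0.24 -1.1  -0.21]
 17.02 [-0.     -0.0042  0.1   ] F [0.92 0.37 0.21]
side knob [(array([-0.0007, -0.0295,  0.1384]), 0.66)]
wrist knob [(array([-0.0005, -0.0317,  0.1417]), 0.64)]
```

View pics/side_cc.png

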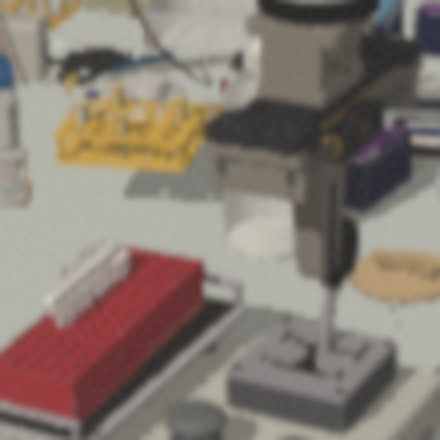

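View pics/wrist_cc.png

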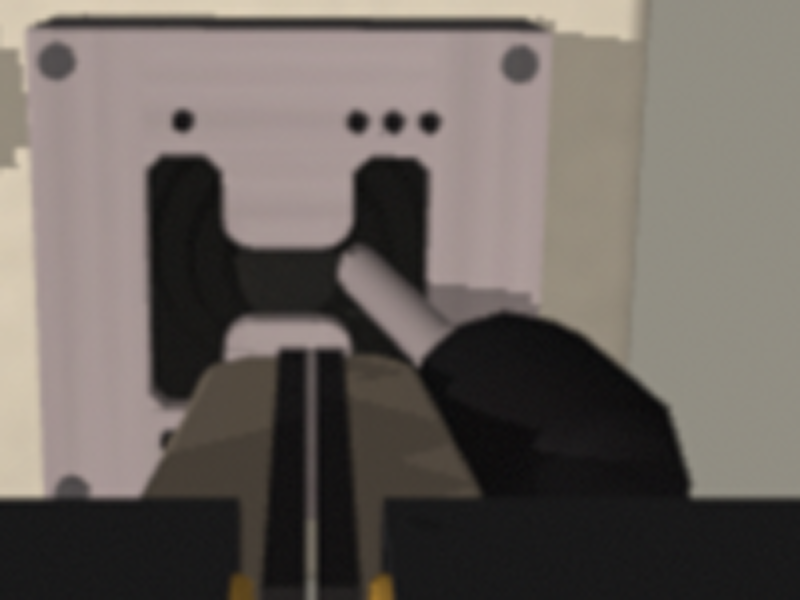

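```bash
python3 - <<'E'
from h import *
for y in (-.007,-.009,-.011,-.013):
    env.movel(W(0,y,.10),rate=.04); s=st()
    if abs(s['wrist_force'][1])>5: break
look('d')
E
```

```text
17.47 [-0.    -0.007  0.1  ] F [ 0.12 -0.96 -0.57]
 17.72 [-0.     -0.0091  0.1   ] F [ 0.56  1.74 -0.23]
 17.97 [-0.     -0.0112  0.1   ] F [-0.35  0.51 -0.87]
 18.22 [ 0.     -0.0127  0.1   ] F [ 0.73  2.76 -0.31]
side knob [(array([-0.0037, -0.0365,  0.1411]), 0.5)]
wrist knob [(array([-0.0009, -0.0383,  0.1403]), 0.83)]
```

View pics/wrist_dc.png

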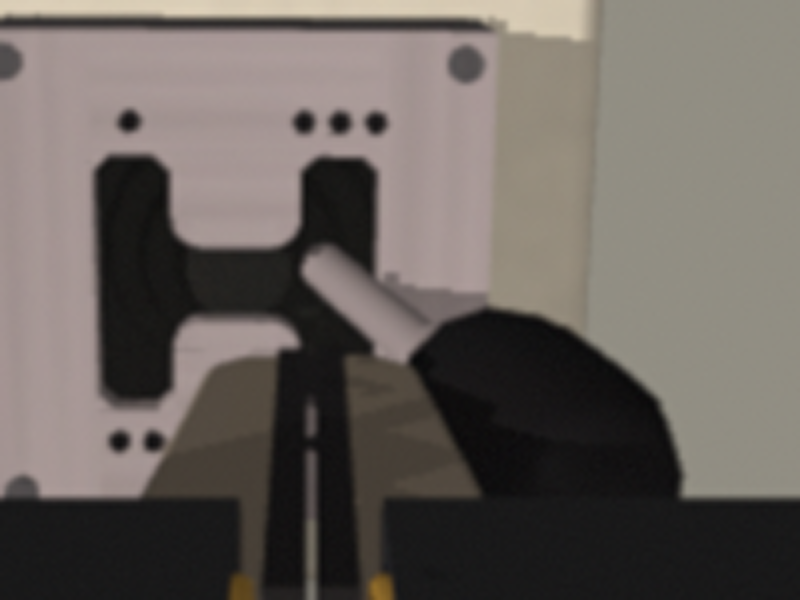

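```bash
python3 - <<'E'
from h import *
env.movel(W(0,.005,.10),rate=.1);env.movel(W(-.02,.02,.18),rate=.2);env.movel(W(-.062,-.037,.17),rate=.2);env.movel(W(-.062,-.037,.10)); st('down')
for x in (-.03,-.02,-.01,0,.005,.010,.013,.015,.017):
    env.movel(W(x,-.037,.10),rate=.06); s=st()
    if abs(s['wrist_force'][0])>6: break
look('e')
E
```

```text
down 20.44 [-0.0612 -0.0361  0.1003] F [ 0.39 -0.7   0.13]
 21.12 [-0.0303 -0.0369  0.0998] F [-0.45 -0.46 -0.23]
 21.44 [-0.0197 -0.037   0.1   ] F [-1.07  0.53  0.61]
 21.76 [-0.0094 -0.0369  0.1   ] F [-0.54  0.08  0.01]
 22.07 [ 0.0006 -0.0369  0.1   ] F [0.25 0.15 0.24]
 22.32 [ 0.0053 -0.0369  0.0999] F [-0.24 -0.17 -0.35]
 22.57 [ 0.0104 -0.037   0.1   ] F [-2.06  0.63  0.3 ]
 22.82 [ 0.0126 -0.037   0.0998] F [-2.29  1.   -0.92]
 23.07 [ 0.0134 -0.037   0.0995] F [-4.92  1.1   0.27]
 23.32 [ 0.0141 -0.0371  0.0993] F [-9.34  1.14  2.51]
side knob [(array([ 0.0359, -0.0391,  0.1346]), 0.73)]
wrist knob [(array([ 0.0413, -0.036 ,  0.1357]), 0.62)]
```

View pics/side_ec.png

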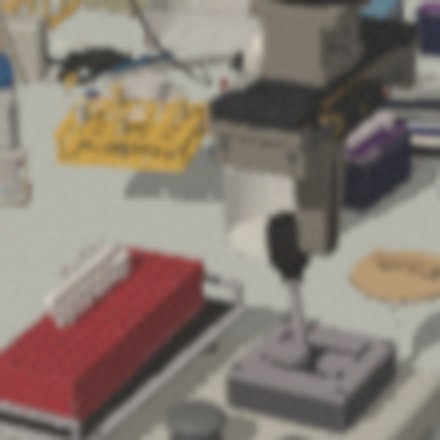

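View pics/wrist_ec.png

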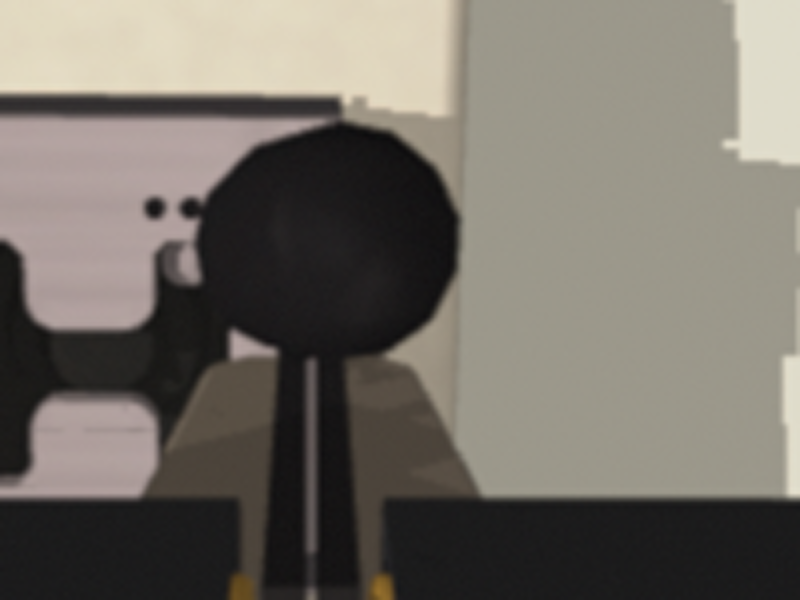

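```bash
python3 - <<'E'
from h import *
env.movel(W(-.04,-.037,.10),rate=.12);env.movel(W(-.06,-.02,.19),rate=.2);env.movel(W(-.085,.0985,.16),rate=.25); env.pause(.3)
s=st(); p,d=snap('wrist','w_f.png'); np.save('wfd.npy',d)
for n in ['start_button_top','stop_button_top','knob','slot3','shaker']: print(n,[(Sh(q['at']).round(4),round(q['score'],2)) for q in tip_of('wrist',n)[:1]])
cv2.imwrite('pics/w_fc.png',cv2.resize(p[60:260,170:430,::-1],None,fx=3,fy=3,interpolation=cv2.INTER_CUBIC))
E
```

```text
25.72 [-0.0846  0.0975  0.1601] F [-0.73  0.98 -0.42]
start_button_top [(array([-0.0271,  0.1002,  0.0718]), 0.68)]
stop_button_top [(array([0.0379, 0.095 , 0.0833]), 0.63)]
knob [(array([ 0.0393, -0.0367,  0.1366]), 0.57)]
slot3 [(array([ 0.0183, -0.0199,  0.0773]), 0.84)]
shaker [(array([0.0018, 0.0033, 0.0001]), 0.71)]
```

View pics/w_fc.png

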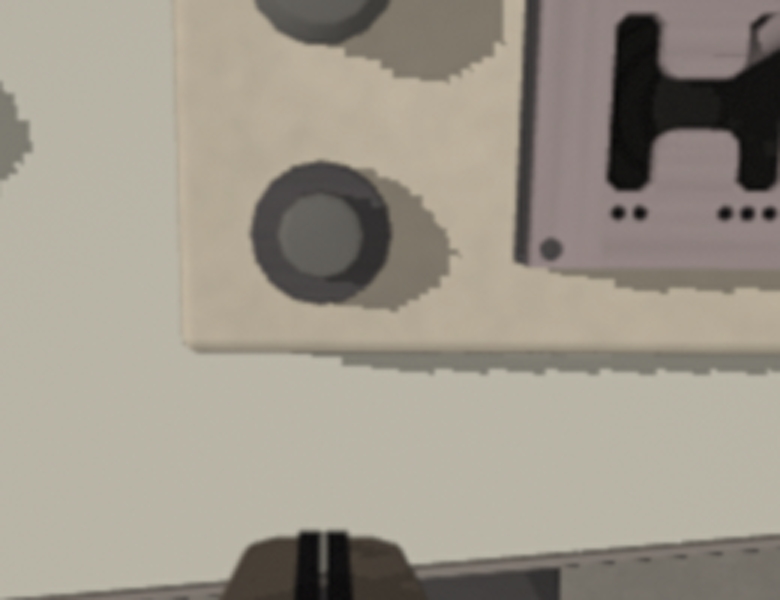

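```bash
python3 - <<'E'
from h import *
s=st(); d=np.load('wfd.npy')
print('btn',Sh(wproj(s,276.3,138,z=.068)))
for u in range(254,302,3): print(u,(Sh(wproj(s,u,138,depth=d[138,u]))*1000).round(1))
for v in range(114,164,4): print(v,(Sh(wproj(s,276,v,depth=d[v,276]))*1000).round(1))
E
```

```text
26.02 [-0.0849  0.0984  0.1601] F [ 0.5   0.23 -0.21]
btn [-0.03364012  0.09927807  0.068     ]
254 [-34.  118.   60.3]
257 [-34.  115.5  60.5]
260 [-33.9 112.9  61.4]
263 [-33.5 110.1  70.5]
266 [-33.5 107.6  71.3]
269 [-33.5 105.2  71.5]
272 [-33.5 102.8  70.1]
275 [-33.6 100.3  69.3]
278 [-33.6  97.9  69.7]
281 [-33.5  95.5  71.1]
284 [-33.5  93.   71.2]
287 [-33.5  90.6  71.6]
290 [-33.5  88.2  70.7]
293 [-34.   85.3  60.7]
296 [-33.9  82.8  61.8]
299 [-34.   80.2  60.6]
114 [-14.5  99.5  60.2]
118 [-17.7  99.5  61.2]
122 [-20.9  99.5  61.6]
126 [-24.   99.5  71.8]
130 [-27.1  99.5  72.7]
134 [-30.3  99.5  71.9]
138 [-33.5  99.5  71.6]
142 [-36.7  99.5  71.1]
146 [-39.8  99.5  72. ]
150 [-43.2  99.5  70.4]
154 [-47.3  99.6  60.3]
158 [-50.7  99.6  60.5]
162 [-55.2  99.6  50.3]
```

```bash
python3 - <<'E'
from h import *
X,Y=-.0335,.0993
env.movel(W(X,Y,.10),rate=.15);env.movel(W(X,Y,.044),rate=.1); env.pause(.2); s0=st('pre')['wrist_force'][2]
z=.044
while z>.018:
    z-=.0015; env.movel(W(X,Y,z),rate=.03); s=st()
    if s['wrist_force'][2]-s0>9: break
env.pause(.3); st('hold'); p,d=snap('side','side_g.png')
cv2.imwrite('pics/side_gc.png',cv2.resize(p[150:270,230:360,::-1],None,fx=4.5,fy=4.5))
E
```

```text
pre 27.6 [-0.033   0.0994  0.0446] F [ 0.02 -0.05  0.5 ]
 27.85 [-0.0335  0.0992  0.0426] F [-0.73 -0.52 -0.56]
 28.1 [-0.0336  0.0993  0.0409] F [ 0.47 -0.75 -0.5 ]
 28.35 [-0.0336  0.0993  0.0394] F [-0.33  0.62 -0.79]
 28.6 [-0.0336  0.0993  0.0379] F [-0.29  0.94 -0.05]
 28.85 [-0.0336  0.0993  0.0364] F [-0.72  0.24 -0.34]
 29.1 [-0.0333  0.0994  0.0351] F [-0.08  0.2   1.32]
 29.35 [-0.0333  0.0994  0.0336] F [0.56 0.14 1.71]
 29.6 [-0.0333  0.0994  0.0321] F [-0.08  0.37  2.54]
 29.85 [-0.0333  0.0994  0.0306] F [0.95 0.14 3.37]
 30.1 [-0.0332  0.0994  0.0295] F [-0.19  0.32  8.22]
 30.35 [-0.0332  0.0994  0.0292] F [-5.87 -1.08 22.1 ]
hold 30.65 [-0.0332  0.0994  0.0291] F [-4.75 -1.43 22.45]
```

View pics/side_gc.png

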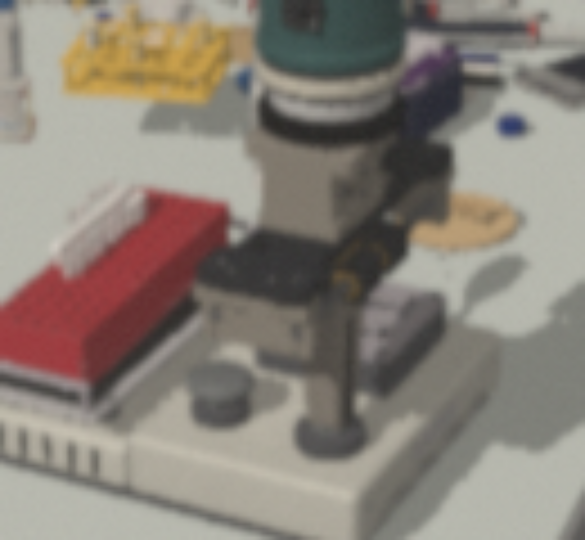

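```bash
python3 - <<'E'
from h import *
X,Y=-.0335,.0993
env.movel(W(X,Y,.16),rate=.12);env.movel(W(-.085,.06,.25),rate=.25); env.pause(.3)
st(); p,d=snap('wrist','w_h.png')
for n in ['start_button_top','stop_button_top','knob','slot3','micro_rack']: print(n,[(Sh(q['at']).round(4),round(q['score'],2)) for q in tip_of('wrist',n)[:1]])
snap('side','side_h.png'); 
for n in ['knob','micro_rack']: print(n,[(np.array(q['at']).round(4),round(q['score'],2)) for q in tip_of('side',n)[:1]])
s=env.sense();print('btn',Sh(wproj(s,*[276,138],z=.068)))
E
```

```text
32.84 [-0.0853  0.0605  0.249 ] F [ 0.32  0.27 -0.1 ]
start_button_top [(array([-0.0281,  0.0938,  0.0696]), 0.71)]
stop_button_top [(array([0.0378, 0.0991, 0.0791]), 0.81)]
knob [(array([ 0.039 , -0.0375,  0.1336]), 0.72)]
slot3 [(array([ 0.021 , -0.0156,  0.0746]), 0.82)]
micro_rack []
knob [(array([ 0.5393, -0.0846,  0.1353]), 0.57)]
micro_rack []
btn [-0.03763109  0.06146395  0.068     ]
```

View pics/w_h.png

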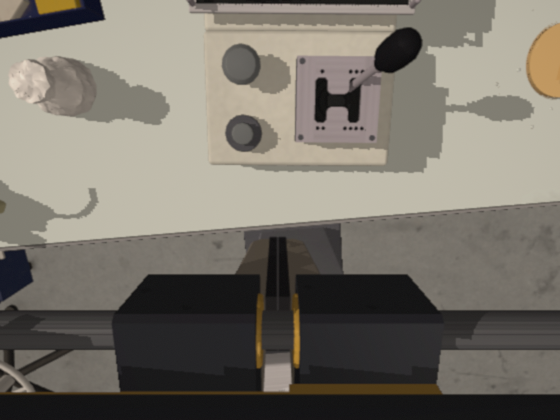

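View pics/side_h.png

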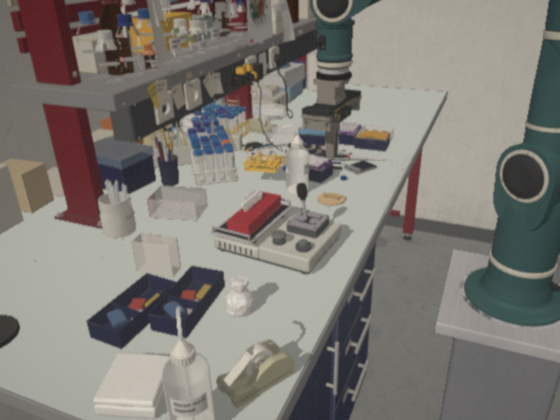

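```bash
python3 -c "
from h import *
workorder.finish_job(); st()"
```

```text
the job is handed in; nothing more can be done
the job is handed in; nothing more can be done
```

The lever is in the third slot and the start button was pressed after that and came out again. I handed the job in at about 33 s.

**What I did:** I only pushed, with closed fingers. I brought the lever back to the cross channel, pushed it right, then forward until it stopped at about 9 N. I then pressed the start button 6 mm, until it stopped at about 22 N, and let it go.

**Last checks:**
- **Lever:** the knob is about 39 mm forward and 37 mm right of the gate centre, roughly 0.29 rad each way.
- **Buttons:** the network put the start button's top at about 70 mm, so it is out again. The stop button was at its normal height and was not touched.
- **Other things:** the rack, flask, wash bottle and petri dish look unmoved in the last side picture. The networks found no rack in the last pictures, so I judged that by eye.
- **Robot:** it was clear of everything.

**What disagreed:**
- **Fingertips:** in the pictures they end about 35 mm short of the stated TCP. My first push passed just above the knob without touching it, so I lowered all later moves to allow for this.
- **Side camera:** it read about 10 mm farther left than the other two cameras, so I used the top and wrist cameras for positions.

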